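# Load the lure carrier with nest blocks and lock the keeper

### The arm

A 6-joint arm with a two-finger parallel gripper is mounted at the origin on the work surface. World frame = base frame: x ahead of the robot, y to its left, z up, the work surface at z = 0. Lengths are in m, angles in rad, forces in N, time in s.
With the tool pointing down it reaches from about 0.225 to 0.725 m from the base axis. Payload 3.1 kg.
Tool frame: the origin (TCP) lies midway between the tips of the shut fingers; the grasp point (between the pads) lies 19 mm behind it; z points along the fingers, y is the line along which they close (so a half turn about z gives the same grasp; the last joint's range is limited). The gripper opens to 85 mm and grips with 20 to 120 N. Pads are 22 mm wide; open, the fingers measure 114 mm over their backs; the gripper's body (76 mm by 85 mm) begins 54 mm behind the grasp point. The pads swing forward as they close: fully open they stand 13 mm farther back than shut.
Start: joints at [1.056, 0.048, 0.099, 1.622, 0, 1.443], TCP at [0.198, 0.486, 0.193] pointing down, gripper open.
Joint ranges: [-2.91, 2.91], [-0.99, 1.94], [-1.21, 1.42], [-2.12, 2.29], [-1.49, 1.47], [-3.14, 3.14]. Speed limits (rad/s): [2.79, 2.79, 3.14, 3.14, 3.14, 3.14].

### API

Orientations are given as [roll, pitch, yaw] about the fixed x, y, z axes, in that order (R = Rz(yaw) Ry(pitch) Rx(roll)).
In Python, from workcell import arm gives the robot as it stands.
- The arm moves only by the shell command python3 -m pendant 'ROWS' [FORCE]. ROWS is JSON, one flat list of numbers, 5 for each row, row after row: the shift along the world's x, y, z scaled (see below), then the turn about the world's z scaled (see below), then the opening, from -1 (shut) to 1 (fully open). In form: [x, y, z, turn, jaw, x, y, z, turn, jaw, ...]. A call has 1 to 12 rows; each row is the pose to reach, as a shift and turn from the pose commanded when the call began; what a row does not reach only later rows make up. The controller multiplies each number of a shift by 100 mm and each number of a turn by 45 degrees. A row lasts 1/8 s, in which the tool goes at most 62.5 mm and 10.7 degrees, less where a joint would pass 70% of its speed; a pose out of reach is approached as far as the arm can. A call with a number of a shift or a turn outside -1 to 1 is refused whole. A call with a gripper value outside its range is refused whole. The fingers move at their own pace and stop on an object; FORCE is the grip in N (left out, the last holds). Time passes only in rows, so rows that repeat a pose let the fingers close. It gives the time, the measured TCP pose, the force, the opening and the grip force at its end, in the units of the state.
- arm.observe(): the state, without advancing time (a new reading comes with each control period).
- arm.read_camera(name): name is "side" or "top" or "wrist"; returns (picture, depth): 400x640x3 uint8, blue, green, red; 400x640 float32, m along the optical axis (not along the pixel's ray), 0 where there is no reading.
- arm.get_calibration(name): a dict with "K" (3x3 intrinsics, pixels), "pose" (4x4, takes a point from camera to world coordinates). Camera axes: x right, y down, z forward; pixel columns grow to the right and rows downward; lengths in m; the calibration is good to about 2 mm. A picture is of the moment at which its call begins: read the wrist's pose just before it. get_calibration takes no time and is no camera call; for the wrist camera it gives the pose at the moment of the call.
- arm.sign_off(): hands the job in; it is judged then, once.
Trained networks look in the newest picture that a camera, given by its name, has taken for a name from the list of things; names that differ only in an ending like _2 or _b are one class to them, and where a whole thing is asked for, a point or a joint stands for the part that bears it (a point fixed in the world has none). Each returns a list of dicts, best first, with "p" (0 to 1); they miss things now and then, are a little off and sometimes report something else, mostly with a low value. They report only what shows in the picture. A call takes as long as a camera call. They do not tell look-alikes from the thing itself.
- arm.boxes_of(label, camera): "at" ([row, column] as shares, 0 to 1, of the picture: columns of its width, rows of its height, amid what is visible of it).
The state is a dict: "time_s": time; "joints": joint angles; "joint_vel": joint speeds; "joint_efforts": joint torques, N m; "eef_pos": TCP position; "orientation": TCP orientation; "contact_force": force on the tool from outside, world axes, zero at the start; "torque": the same for the moment, N m; "finger_gap": finger opening in m; "gripper_force": force on a finger pad.
Only numpy, scipy, OpenCV 4.12 (cv2) and the standard library are available. Lean on these libraries where they do the work, as an engineer would, in place of code of your own. Each camera call takes 0.05 s, during which the arm holds its last target. There are 200 camera calls.

### The job

Get the lure carrier ready for the paint room: squeeze the keeper's two tabs together and turn it fully open until it locks clear, then press every loose nest block onto a stud place of the carrier (any free place) until it sits fully home, flat on the plate. When all are home, squeeze the tabs again and turn the keeper back over the blocks until it is fully closed with both tabs sprung out, and leave the lure box, bead jar and pliers where they are.

Things in the scene. Friction and masses are not known exactly. Their poses are not given: they have to be found in the camera images.
- carrier: fixed carrier: aluminium base plate 84 mm (x) by 450 mm (y), 20 mm thick; origin at the centre of its underside, on the table. Four stud places in a row along its y, at -168, -82, +82 and +168 mm; a pivot post in the middle bears the keeper bar, which lies over the places while closed
- place_0 (a point): place for one block: where the centre of a seated block's underside belongs, on the plate's top face. Two grey studs stand 18 mm either side of it along the carrier's y: 27 mm across, 18 mm high, top 8 mm tapering to 18 mm across. A block goes over both, long side along the carrier's y, 1.5 mm play all round. Sprung nibs stop it some 10 mm high; a push of 8 to 20 N sends it home and it stays
- place_1 (a point): place for one block: where the centre of a seated block's underside belongs, on the plate's top face. Two grey studs stand 18 mm either side of it along the carrier's y: 27 mm across, 18 mm high, top 8 mm tapering to 18 mm across. A block goes over both, long side along the carrier's y, 1.5 mm play all round. Sprung nibs stop it some 10 mm high; a push of 8 to 20 N sends it home and it stays
- place_2 (a point): place for one block: where the centre of a seated block's underside belongs, on the plate's top face. Two grey studs stand 18 mm either side of it along the carrier's y: 27 mm across, 18 mm high, top 8 mm tapering to 18 mm across. A block goes over both, long side along the carrier's y, 1.5 mm play all round. Sprung nibs stop it some 10 mm high; a push of 8 to 20 N sends it home and it stays
- place_3 (a point): place for one block: where the centre of a seated block's underside belongs, on the plate's top face. Two grey studs stand 18 mm either side of it along the carrier's y: 27 mm across, 18 mm high, top 8 mm tapering to 18 mm across. A block goes over both, long side along the carrier's y, 1.5 mm play all round. Sprung nibs stop it some 10 mm high; a push of 8 to 20 N sends it home and it stays
- keeper (a joint): steel keeper bar 370 x 26 mm on the middle post, underside 63 mm, top 73 mm above the table: clears seated and standing blocks by 3 mm or more. 0 rad: closed, along the row (start). Opens anticlockwise from above to a stop at 1.4, nearly square to the row. Turns easily, stays where left. Locked at both ends: within 0.6 rad of either end it passes only with both tabs fully in
- tab_grip (a point): point on the keeper's vertical pivot axis, midway between the two tabs, 97 mm above the table: the height to squeeze at. Turns with the keeper; its y axis is the line on which the tabs are squeezed and also the bar's length
- bar_end (a point): point on top of one end of the keeper bar, 165 mm from the pivot axis (73 mm above the table)
- tab_left (a joint): black ribbed squeeze tab on the keeper's hub, +y side of tab_grip: 26 mm wide, 8 mm thick, from 73 to 115 mm above the table. 0: at rest, outer face 30 mm from the axis (60 mm over both tabs); 0.007 m: fully in (46 mm over both). Sprung, 3 N to start, 7 N fully in; springs back when let go. Its tooth is clear of the locks beyond about 0.0055
- tab_right (a joint): the same tab on the -y side, grows when pushed in
- block_0: loose nest block, one of three or four (the other is absent), all alike: white plastic, 40 mm wide (x), 76 mm long (y), 40 mm high (z), 60 to 120 g; a lure lies in a grey nest on top, under 3 mm proud. Hollow below: one open cavity 30 x 66 mm, 22 mm deep, 5 mm walls. Origin: centre of its underside. Starts upright on the table; a half turn makes no difference
- block_1: loose nest block, one of three or four (the other is absent), all alike: white plastic, 40 mm wide (x), 76 mm long (y), 40 mm high (z), 60 to 120 g; a lure lies in a grey nest on top, under 3 mm proud. Hollow below: one open cavity 30 x 66 mm, 22 mm deep, 5 mm walls. Origin: centre of its underside. Starts upright on the table; a half turn makes no difference
- block_2: loose nest block, one of three or four (the other is absent), all alike: white plastic, 40 mm wide (x), 76 mm long (y), 40 mm high (z), 60 to 120 g; a lure lies in a grey nest on top, under 3 mm proud. Hollow below: one open cavity 30 x 66 mm, 22 mm deep, 5 mm walls. Origin: centre of its underside. Starts upright on the table; a half turn makes no difference
- block_3: loose nest block, one of three or four (the other is absent), all alike: white plastic, 40 mm wide (x), 76 mm long (y), 40 mm high (z), 60 to 120 g; a lure lies in a grey nest on top, under 3 mm proud. Hollow below: one open cavity 30 x 66 mm, 22 mm deep, 5 mm walls. Origin: centre of its underside. Starts upright on the table; a half turn makes no difference
- lure_box: bystander: clear open box of lures, 110 x 140 mm, 50 mm high; origin under its centre; leave it alone
- bead_jar: bystander: jar with black cap, 64 mm across, 85 mm high; origin under its centre; leave it alone
- pliers: bystander: pliers lying flat, 175 mm long, 16 mm high; origin under the pivot; handles to its -x; leave them alone
Things that resemble listed ones, but are neither listed nor needed, are in the scene too. Leave any purple look-alike of the block_2 alone.

How it is judged:
By the outcome, as a careful person would: the job done as asked, in the order asked, and still so for the second after the job is handed in, with the robot touching nothing.
Of block_0, block_1, block_2, block_3 only 3 to 4 are there at a start; the rules pass over those that are not, and their reading is None.
At some moment in a run one of block_0, block_1, block_2, block_3 may be knocked a few centimetres aside while the robot is not near it.
Once in a run the grip may slacken for a moment while it holds something.
It also fails if it takes over 208 s, if anything falls off the work surface, if the arm or the gripper's body presses on something with over 40 N, if the wrist force passes 120 N, or if a joint passes its speed limit or range.

## Working session

There is one attempt and no reset: what is moved stays moved. The work goes in short steps, Python scripts to look and compute and a shell command to move; the robot and the scene stay as the last step left them, time stands still between calls to the robot, and variables do not carry over. Pictures are saved under pics/ and viewed, at most 14 in all, crops included, and the job is handed in when it is done.

```bash
ls; mkdir -p pics
python3 - <<'E'
from workcell import arm
import cv2
s=arm.observe(); print({k:s[k] for k in('time_s','eef_pos','orientation','finger_gap','contact_force')})
for c in('top','side'):
    p,d=arm.read_camera(c); cv2.imwrite(f'pics/{c}0.png',p)
    k=arm.get_calibration(c); print(c,k['K'],k['pose'])
    for l in ('block_0','carrier','tab_left','bar_end','tab_grip'):
        try: print(l,[(round(b['p'],2),[round(b['at'][0]*400),round(b['at'][1]*640)]) for b in arm.boxes_of(l,c)])
        except Exception as e: print(l,e)
E
```

```text
pics
{'time_s': 0.0, 'eef_pos': array([0.19769976, 0.48560498, 0.19192118]), 'orientation': array([-3.13926696e+00, -2.85586543e-04,  2.75480889e+00]), 'finger_gap': 0.08545139986269543, 'contact_force': array([ 0.04298692,  0.7173008 , -0.08816011])}
top [[511.74972339   0.         320.56242602]
 [  0.         511.74972339 202.32029563]
 [  0.           0.           1.        ]] [[-0.00800132 -0.99263587  0.12087184  0.31933072]
 [-0.99992601  0.0068348  -0.01006238 -0.04258573]
 [ 0.00916214 -0.12094341 -0.99261712  1.60040202]
 [ 0.          0.          0.          1.        ]]
block_0 [(0.89, [253, 211]), (0.87, [215, 202]), (0.84, [233, 253]), (0.52, [236, 356])]
carrier [(0.86, [174, 311]), (0.57, [172, 310])]
tab_left []
bar_end [(0.66, [175, 312]), (0.6, [170, 308])]
tab_grip [(0.93, [171, 308])]
side [[516.30438044   0.         321.63029428]
 [  0.         516.30438044 204.58326622]
 [  0.           0.           1.        ]] [[ 0.79027727 -0.28967372  0.5399546  -0.36221133]
 [-0.61232989 -0.40594555  0.67842489 -1.18063871]
 [ 0.0226703  -0.8667741  -0.49818542  0.89815213]
 [ 0.          0.          0.          1.        ]]
block_0 [(0.9, [199, 256]), (0.76, [267, 353]), (0.75, [180, 244]), (0.65, [191, 223]), (0.63, [244, 310])]
carrier [(0.76, [211, 334])]
tab_left []
bar_end [(0.86, [196, 336]), (0.36, [191, 333])]
tab_grip [(0.85, [194, 331])]
```

View pics/top0.png

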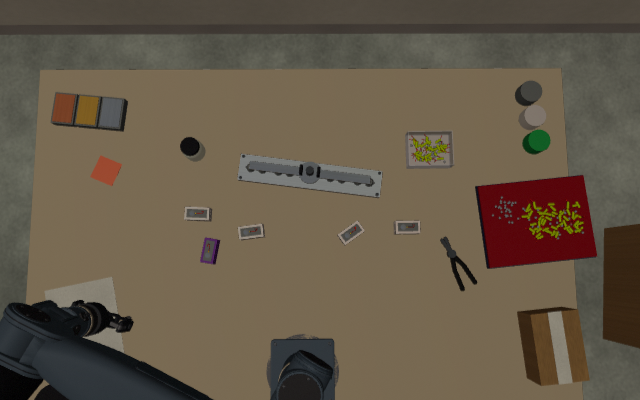

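View pics/side0.png

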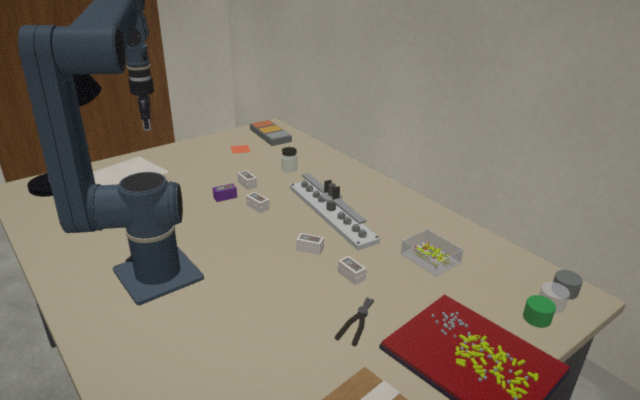

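Top view: four white blocks near (214,197), (232,251), (232,351) and (227,408), with the purple look-alike at (251,210). The carrier is centred at (172,310), slightly turned. I'll measure metric poses from the depth.

```bash
cat > h.py <<'E'
from workcell import arm
import cv2, numpy as np
def grab(c):
    k=arm.get_calibration(c); p,d=arm.read_camera(c); return p,d,k['K'],np.array(k['pose'])
def cloud(d,K,T):
    v,u=np.mgrid[:d.shape[0],:d.shape[1]]
    P=np.stack([(u-K[0,2])/K[0,0]*d,(v-K[1,2])/K[1,1]*d,d,np.ones_like(d)],-1)@T.T
    P[d<=0]=np.nan
    return P[...,:3]
def px(K,T,q):  # world->(u,v)
    c=np.linalg.inv(T)@np.r_[q,1]; return K[0,0]*c[0]/c[2]+K[0,2],K[1,1]*c[1]/c[2]+K[1,2]
def onplane(K,T,uv,z):
    r=T[:3,:3]@np.array([(uv[0]-K[0,2])/K[0,0],(uv[1]-K[1,2])/K[1,1],1]); o=T[:3,3]
    return o+r*(z-o[2])/r[2]
def rect(xy):
    (c,s,a)=cv2.minAreaRect((np.asarray(xy)*1000).astype(np.float32))
    pts=cv2.boxPoints((c,s,a)); e=[pts[1]-pts[0],pts[2]-pts[1]]; e=max(e,key=np.linalg.norm)
    a=np.degrees(np.arctan2(e[1],e[0]))
    return np.round(c,1),np.round(sorted(s),1),round((a+90)%180-90,1)   # mm, mm, long-axis angle in deg
def blobs(mask,P,zlo,zhi,amin):
    n,l,st,_=cv2.connectedComponentsWithStats(mask.astype(np.uint8))
    for i in range(1,n):
        if st[i,4]>=amin:
            m=l==i; q=P[m]; yield m,q
def state():
    s=arm.observe(); print(round(s['time_s'],2),'tcp',np.round(s['eef_pos'],4),'rpy',np.round(s['orientation'],4),'F',np.round(s['contact_force'],1),'gap',round(s['finger_gap'],4),'gf',np.round(s['gripper_force'],1)); return s
E
python3 - <<'E'
from h import *
p,d,K,T=grab('top'); P=cloud(d,K,T); z=P[...,2]
print('table z',np.nanmedian(z[280:300,330:440]))
hsv=cv2.cvtColor(p,cv2.COLOR_BGR2HSV)
for name,lo,hi,reg in (('blk',.028,.05,(200,265,180,425)),('plate',.012,.028,(140,210,225,395)),('bar',.06,.085,(140,210,225,395)),('hub',.088,.13,(140,210,225,395)),('misc',.03,.12,(120,170,170,460))):
    m=np.zeros(z.shape,bool); r=reg; m[r[0]:r[1],r[2]:r[3]]=True
    m&=(z>lo)&(z<hi)
    for mm,q in blobs(m,P,lo,hi,12):
        print(name,len(q),rect(q[:,:2]),'z',np.round(np.median(q[:,2]),4),'hsv',np.median(hsv[mm],0), 'px',np.round(np.argwhere(mm).mean(0)))
E
```

```text
table z -0.0007815392836252322
blk 336 (array([478.1, 321.5]), array([40.3, 78.7]), np.float32(88.9)) z 0.0388 hsv [17. 32. 96.] px [213. 197.]
blk 322 (array([ 416.3, -149.8]), array([39.9, 76.1]), np.float32(-55.1)) z 0.0392 hsv [ 16.   36.  105.5] px [232. 351.]
blk 325 (array([ 431.5, -323.9]), array([37.6, 78.4]), np.float32(89.5)) z 0.0398 hsv [15. 40. 93.] px [227. 407.]
blk 336 (array([421.8, 156.9]), array([40.3, 76.8]), np.float32(-82.5)) z 0.0392 hsv [17. 33. 96.] px [231. 250.]
blk 349 (array([364.8, 283.2]), array([42.5, 76. ]), np.float32(-10.5)) z 0.039 hsv [143.  86.  82.] px [251. 209.]
plate 2375 (array([599.5, -24.9]), array([ 89. , 450.4]), np.float32(82.5)) z 0.0193 hsv [ 60.   6. 125.] px [177. 310.]
bar 1138 (array([596.9, -24. ]), array([ 65.3, 369.8]), np.float32(84.0)) z 0.0719 hsv [102.  11.  91.] px [172. 309.]
hub 34 (array([601.3,   0.9]), array([ 8.8, 25.9]), np.float32(-2.8)) z 0.1123 hsv [120.   20.5  15.5] px [169. 300.]
hub 61 (array([597.2, -25.8]), array([20.8, 23.3]), np.float32(-3.7)) z 0.1119 hsv [90.  9. 43.] px [170. 309.]
hub 30 (array([594.3, -51.1]), array([ 8.7, 24.5]), np.float32(-8.0)) z 0.1111 hsv [120.   15.   15.5] px [171. 318.]
misc 354 (array([ 676.1, -400. ]), array([111.8, 141.8]), np.float32(90.0)) z 0.0447 hsv [ 15.   39.5 100. ] px [148. 431.]
misc 403 (array([676.4, 335.6]), array([58.8, 58.9]), np.float32(-88.6)) z 0.0816 hsv [23. 42. 16.] px [148. 191.]
misc 52 (array([ 671.1, -406.4]), array([21.5, 39.4]), np.float32(48.3)) z 0.0359 hsv [ 33. 237. 107.] px [150. 431.]
misc 452 (array([616.1,  57.5]), array([ 31.1, 229.7]), np.float32(88.8)) z 0.0724 hsv [100.  11.  91.] px [166. 281.]
```

```bash
python3 -m pendant '[0.4,-0.5,0.6,0.35,1,0.8,-1,0.6,0.35,1,0.8,-1,0.6,0.35,1]' 40
for i in 1 2 3; do python3 -m pendant '[0.4,-0.5,0,0,1,0.8,-1,0,0,1]' | tail -3; done
python3 -m pendant '[0.4,-0.5,0,0,1,0.8,-1,0,0,1,0.8,-1,0,0,1,0.8,-1,0,0,1]'
python3 - <<'E'
from h import *
s=state(); print(s['joints'])
p,d,K,T=grab('wrist'); cv2.imwrite('pics/w1.png',p); print(T.round(3),K[0,0]); P=cloud(d,K,T);z=P[...,2]
for n,lo,hi in (('bar',.06,.085),('plate',.014,.026),('hub',.1,.13)):
    for mm,q in blobs((z>lo)&(z<hi),P,lo,hi,150): print(n,len(q),rect(q[:,:2]),np.median(q[:,2]).round(4),np.argwhere(mm).mean(0).round())
E
```

```text
time_s: 1.02
eef_pos: [0.28, 0.3848, 0.2551]
orientation: [3.14, 0.003, 3.028]
contact_force: [0.8, 0.8, -0.1]
finger_gap: 0.0854
gripper_force: 0.0
contact_force: [0.0, 0.6, 0.7]
finger_gap: 0.0852
gripper_force: 0.0
contact_force: [0.8, 0.8, 0.1]
finger_gap: 0.0853
gripper_force: 0.0
contact_force: [0.2, 0.5, 0.1]
finger_gap: 0.0857
gripper_force: 0.0
time_s: 2.28
eef_pos: [0.5921, -0.0067, 0.2527]
orientation: [3.141, -0.001, 3.029]
contact_force: [-0.4, 0.1, -0.2]
finger_gap: 0.0853
gripper_force: 0.0
2.27 tcp [ 0.5921 -0.0067  0.2527] rpy [ 3.1411e+00 -1.4000e-03  3.0288e+00] F [-0.4  0.1 -0.2] gap 0.0853 gf 0.0
[-1.24886888e-01  2.58112541e-01  4.54200623e-01  1.76825288e+00
  4.78476104e-04 -1.20762878e-02]
[[ 0.112  0.947  0.303  0.513]
 [ 0.994 -0.107 -0.034  0.   ]
 [ 0.     0.304 -0.953  0.433]
 [ 0.     0.     0.     1.   ]] 358.76803015761703
bar 9634 (array([596.9, -26.7]), array([ 67.2, 369. ]), np.float32(79.9)) 0.0727 [168. 302.]
bar 902 (array([674.9, 317.2]), array([20.9, 53.1]), np.float32(-7.2)) 0.0728 [204. 629.]
plate 267 (array([ 435.6, -146.4]), array([ 1.7, 
[... 282 characters left out ...]
49.8]), np.float32(82.5)) 0.0198 [150. 305.]
plate 406 (array([669.4, 320.3]), array([28.9, 62.8]), np.float32(-26.2)) 0.0201 [184. 594.]
plate 747 (array([ 657.3, -344.4]), array([ 65.2, 134. ]), np.float32(34.9)) 0.02 [238.  64.]
plate 491 (array([ 655.5, -380.9]), array([35.4, 63. ]), np.float32(29.6)) 0.0212 [235.  33.]
plate 453 (array([ 707.7, -405.1]), array([43.3, 93.4]), np.float32(-89.1)) 0.0181 [282.  33.]
hub 322 (array([593.6, -52.9]), array([ 9.2, 26.1]), np.float32(-6.4)) 0.1145 [178. 273.]
hub 542 (array([596.7, -26.7]), array([22.7, 22.9]), np.float32(68.3)) 0.1126 [178. 301.]
hub 290 (array([ 6.006e+02, -5.000e-01]), array([ 8.8, 26.5]), np.float32(-8.8)) 0.1144 [179. 329.]
```

```bash
python3 -m pendant '[-0.01,-0.12,-0.5,-0.02,1,-0.01,-0.12,-0.9,-0.02,1,-0.01,-0.12,-0.9,-0.02,1,-0.01,-0.12,-0.9,-0.02,1,-0.01,-0.12,-0.9,-0.02,1,-0.01,-0.12,-0.9,-0.02,1]' 40
python3 -c "from h import *; s=state(); print(s['joints'])"
```

```text
time_s: 3.08
eef_pos: [0.5928, -0.0186, 0.1657]
orientation: [-3.142, 0.004, 3.014]
contact_force: [0.4, -0.4, -0.2]
finger_gap: 0.0855
gripper_force: 0.0
3.08 tcp [ 0.5928 -0.0186  0.1657] rpy [-3.1415  0.0044  3.0143] F [ 0.4 -0.4 -0.2] gap 0.0855 gf 0.0
[-1.44467431e-01  2.17258737e-01  2.31153797e-01  1.58030157e+00
  2.28651957e-05 -1.71784309e-02]
```

```bash
python3 -m pendant '[0.04,-0.08,0,0,1,0.04,-0.08,-0.1,0,1,0.04,-0.08,-0.5,0,1,0.04,-0.08,-0.88,0,1,0.04,-0.08,-0.88,0,1,0.04,-0.08,-0.88,0,1]' 40
python3 -c "from h import *; s=state(); print(s['joints'])"
```

```text
time_s: 3.82
eef_pos: [0.5957, -0.0268, 0.076]
orientation: [3.142, 0.001, 3.014]
contact_force: [0.2, -0.7, 0.3]
finger_gap: 0.0854
gripper_force: 0.0
3.83 tcp [ 0.5957 -0.0268  0.076 ] rpy [3.1416e+00 8.0000e-04 3.0138e+00] F [ 0.2 -0.7  0.3] gap 0.0854 gf 0.0
[-1.57373328e-01  2.37017744e-01  7.61963767e-02  1.40913206e+00
  4.03115889e-05 -2.95499249e-02]
```

```bash
python3 -m pendant '[0.01,0,0,0,-1,0.01,0,0,0,-1,0.01,0,0,0,-1,0.01,0,0,0,-1,0.01,0,0,0,-1,0.01,0,0,0,-1,0.01,0,0,0,-1,0.01,0,0,0,-1]' 40
python3 -c "from h import *; s=state(); print(s['torque'])"
```

```text
time_s: 4.82
eef_pos: [0.5962, -0.0264, 0.0749]
orientation: [3.141, -0.0, 3.014]
contact_force: [0.2, 1.1, 0.8]
finger_gap: 0.0001
gripper_force: 0.2
4.83 tcp [ 0.5962 -0.0264  0.0749] rpy [ 3.1413e+00 -4.0000e-04  3.0141e+00] F [0.2 1.1 0.8] gap 0.0001 gf 0.2
[ 0.06069246  0.04249763 -0.0032063 ]
```

Run:
```python
from h import *
p,d,K,T=grab('side'); q,_,_,_=grab('wrist')
u,v=map(int,px(K,T,[.597,-.027,.09])); c=cv2.resize(p[v-90:v+60,u-100:u+100],None,fx=2,fy=2)
cv2.imwrite('pics/s2.png',np.vstack([cv2.resize(c,(400,300)),cv2.resize(q,(400,250))]))
```

```text
(no output)
```

View pics/s2.png

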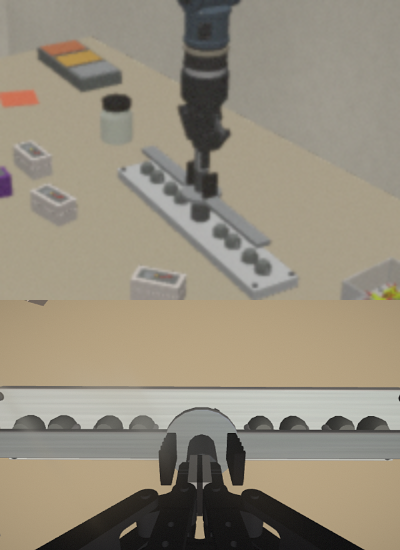

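The side crop shows the shut fingers at the hub with both tabs still standing outside them. I need a closer look to see where the fingers are relative to the tabs.

Run:
```python
from h import *
state()
p,d,K,T=grab('wrist'); P=cloud(d,K,T)
pk=arm.get_calibration('side'); q,ds,_,_=grab('side'); Ks,Ts=pk['K'],np.array(pk['pose'])
for (Kx,Tx,im) in ((K,T,p),(Ks,Ts,q)):
    for pt,c in (([.597,-.0267,.097],(0,0,255)),([.5962,-.0264,.075],(0,255,0)),([.6005,-.0005,.115],(255,0,0)),([.5936,-.0529,.115],(255,0,255))):
        u,v=px(Kx,Tx,pt); print(u,v); cv2.circle(im,(int(round(u)),int(round(v))),1,c,-1)
u,v=map(int,px(Ks,Ts,[.597,-.027,.09]))
a=cv2.resize(p[200:400,180:460],None,fx=2,fy=2); b=cv2.resize(q[v-30:v+20,u-35:u+35],(560,400),interpolation=cv2.INTER_CUBIC)
cv2.imwrite('pics/w3.png',cv2.resize(np.vstack([a,b]),None,fx=.75,fy=.75))
```

```text
4.92 tcp [ 0.5962 -0.0265  0.0749] rpy [ 3.1415e+00 -3.0000e-04  3.0140e+00] F [-0.1  0.2  0.2] gap -0.0003 gf 0.1
323.2571939235847 253.20773443766888
323.20137585415273 233.45903260118826
383.57615054961354 272.1522173948192
263.8022147659003 271.71595335420545
331.74107860118323 188.82707970049583
331.280858182482 194.7144979361689
327.79366870150585 180.70041845372288
336.16594920085396 187.32778421879442
```

View pics/w3.png

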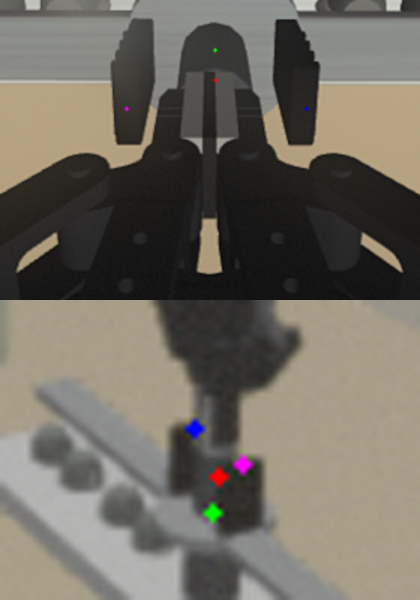

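Run:
```python
from h import *
p,d,K,T=grab('wrist'); P=cloud(d,K,T)
for v in range(214,330,8):
    print(v,[(u,*(P[v,u]*1000).round().tolist(),int(p[v,u].mean())) for u in (305,311,320,332,338)])
```

```text
214 [(305, 585.0, -35.0, 72.0, 141), (311, 585.0, -32.0, 74.0, 142), (320, 585.0, -27.0, 73.0, 140), (332, 586.0, -20.0, 73.0, 144), (338, 587.0, -17.0, 72.0, 143)]
222 [(305, 590.0, -36.0, 71.0, 140), (311, 586.0, -32.0, 81.0, 58), (320, 585.0, -27.0, 85.0, 55), (332, 587.0, -21.0, 82.0, 55), (338, 590.0, -18.0, 77.0, 72)]
230 [(305, 589.0, -35.0, 85.0, 59), (311, 587.0, -32.0, 90.0, 60), (320, 586.0, -27.0, 94.0, 57), (332, 587.0, -21.0, 93.0, 57), (338, 590.0, -18.0, 88.0, 57)]
238 [(305, 589.0, -35.0, 95.0, 57), (311, 586.0, -31.0, 102.0, 57), (320, 586.0, -27.0, 104.0, 57), (332, 587.0, -21.0, 103.0, 54), (338, 589.0, -19.0, 100.0, 55)]
246 [(305, 589.0, -34.0, 104.0, 54), (311, 587.0, -31.0, 109.0, 54), (320, 586.0, -27.0, 111.0, 66), (332, 587.0, -22.0, 111.0, 55), (338, 589.0, -19.0, 108.0, 56)]
254 [(305, 583.0, -33.0, 123.0, 84), (311, 584.0, -30.0, 123.0, 82), (320, 584.0, -27.0, 123.0, 43), (332, 585.0, -22.0, 122.0, 83), (338, 590.0, -20.0, 113.0, 75)]
262 [(305, 583.0, -33.0, 130.0, 81), (311, 584.0, -30.0, 130.0, 82), (320, 584.0, -27.0, 129.0, 40), (332, 584.0, -22.0,
[... 665 characters left out ...]
.0, 63), (338, 584.0, -21.0, 153.0, 34)]
302 [(305, 583.0, -31.0, 158.0, 30), (311, 583.0, -30.0, 158.0, 29), (320, 589.0, -27.0, 150.0, 45), (332, 583.0, -23.0, 159.0, 29), (338, 583.0, -21.0, 159.0, 32)]
310 [(305, 583.0, -31.0, 162.0, 29), (311, 584.0, -30.0, 161.0, 31), (320, 591.0, -28.0, 152.0, 43), (332, 584.0, -23.0, 162.0, 27), (338, 583.0, -21.0, 163.0, 28)]
318 [(305, 584.0, -31.0, 165.0, 29), (311, 584.0, -30.0, 165.0, 30), (320, 595.0, -28.0, 150.0, 42), (332, 584.0, -23.0, 165.0, 32), (338, 585.0, -22.0, 165.0, 27)]
326 [(305, 582.0, -31.0, 170.0, 27), (311, 586.0, -30.0, 165.0, 35), (320, 598.0, -29.0, 151.0, 40), (332, 584.0, -23.0, 170.0, 26), (338, 584.0, -22.0, 169.0, 25)]
```

The wrist depth puts the shut fingertips at z≈116 mm, just over the 112 mm post, while the reported TCP z is 75 mm. So the fingers closed above the tabs. I'll lift clear and check the reading against the cameras in free air.

```bash
python3 -m pendant '[0,0,0.3,0,-1,0,0,0.6,0,-1,0,0,1,0,-1,0,0,1,0,-1,0,0,1,0,-1,0,0,1,0,-1,0,0,1,0,-1]' 40
python3 - <<'E'
from h import *
s=state(); e=s['eef_pos']
for c in('wrist','side','top'):
    p,d,K,T=grab(c); P=cloud(d,K,T)
    m=(abs(P[...,0]-e[0])<.03)&(abs(P[...,1]-e[1])<.03)&(P[...,2]>.13)&(P[...,2]<.3)
    n,l,st,_=cv2.connectedComponentsWithStats(m.astype(np.uint8)); i=1+np.argmax(st[1:,4]) if n>1 else 0
    q=P[l==i]; print(c,len(q),'z 1,5,50%',np.percentile(q[:,2],[0,1,5,50]).round(4)); lo=q[q[:,2]<q[:,2].min()+.02]; print(lo.min(0).round(4),lo.max(0).round(4),lo.mean(0).round(4))
E
```

```text
time_s: 5.95
eef_pos: [0.5954, -0.0265, 0.1735]
orientation: [3.142, -0.003, 3.014]
contact_force: [0.4, -0.2, -0.1]
finger_gap: 0.0
gripper_force: 0.0
5.95 tcp [ 0.5954 -0.0265  0.1735] rpy [ 3.1415e+00 -2.9000e-03  3.0140e+00] F [ 0.4 -0.2 -0.1] gap 0.0 gf 0.0
wrist 22962 z 1,5,50% [0.2142 0.22   0.2318 0.2688]
[ 0.5823 -0.041   0.2142] [ 0.5899 -0.014   0.2342] [ 0.5855 -0.0272  0.2259]
side 220 z 1,5,50% [0.2124 0.2143 0.2199 0.2653]
[ 0.5807 -0.0417  0.2124] [ 0.6024 -0.0201  0.2318] [ 0.5898 -0.0319  0.2233]
top 256000 z 1,5,50% [nan nan nan nan]Traceback (most recent call last):
  File "<stdin>", line 7, in <module>
    return umr_minimum(a, axis, None, out, keepdims, initial, where)
ValueError: zero-size array to reduction operation minimum which has no identity
```

Both cameras put the shut fingertips 40 mm above the reported TCP, at 0.2135 m against a reading of 0.1735 m. From here on I'll use tip z = reading + 0.040. Next I open the fingers, descend and squeeze the tabs again.

```bash
python3 -m pendant '[0.01,0,0,0,1,0.01,0,0,0,1,0.01,0,0,0,1,0.01,0,0,0,1,0.01,0,0,0,1,0.01,0,0,0,1,0.01,0,-0.3,0,1,0.01,0,-0.7,0,1,0.01,0,-0.7,0,1,0.01,0,-0.7,0,1]' 40
python3 -m pendant '[0,0,-0.3,0,1,0,0,-0.66,0,1,0,0,-0.66,0,1,0,0,-0.66,0,1,0,0,-0.66,0,1]'
python3 -m pendant '[0,0,0,0,-1,0,0,0,0,-1,0,0,0,0,-1,0,0,0,0,-1,0,0,0,0,-1,0,0,0,0,-1,0,0,0,0,-1]' 40
```

```text
time_s: 7.35
eef_pos: [0.5979, -0.0267, 0.1065]
orientation: [-3.142, 0.001, 3.014]
contact_force: [0.4, 0.5, 0.7]
finger_gap: 0.0853
gripper_force: 0.0
time_s: 7.98
eef_pos: [0.5996, -0.027, 0.0422]
orientation: [-3.141, 0.005, 3.014]
contact_force: [-0.5, -0.4, -0.8]
finger_gap: 0.0852
gripper_force: 0.0
time_s: 8.85
eef_pos: [0.5987, -0.0251, 0.0425]
orientation: [3.139, 0.004, 3.015]
contact_force: [-2.1, 3.7, 9.6]
finger_gap: 0.0432
gripper_force: 44.1
```

```bash
python3 -m pendant '[0,0,0,0.1,-1,0,0,0,0.25,-1,0,0,0,0.4,-1,0,0,0,0.55,-1,0,0,0,0.7,-1,0,0,0,0.9,-1,0,0,0,0.9,-1]' 40
python3 -m pendant '[0,0,0,0.15,-1,0,0,0,0.3,-1,0,0,0,0.45,-1,0,0,0,0.6,-1,0,0,0,0.75,-1,0,0,0,0.9,-1,0,0,0,0.9,-1,0,0,0,0.9,-1,0,0,0,0.9,-1]' 40
python3 -c "from h import *; s=state(); print(s['torque'],s['joints'])"
```

```text
time_s: 9.72
eef_pos: [0.5987, -0.025, 0.0425]
orientation: [3.142, 0.005, -2.56]
contact_force: [-2.0, 3.9, 10.3]
finger_gap: 0.0436
gripper_force: 44.1
time_s: 10.85
eef_pos: [0.5986, -0.0249, 0.0423]
orientation: [-3.139, 0.004, -1.856]
contact_force: [-2.7, 4.8, 9.0]
finger_gap: 0.0437
gripper_force: 40.8
10.85 tcp [ 0.5986 -0.0249  0.0423] rpy [-3.1389  0.0041 -1.8564] F [-2.7  4.8  9. ] gap 0.0437 gf 40.8
[ 0.97307586  0.56063579 -0.59411518] [-0.15571011  0.25370474  0.02863376  1.34256574  0.00373495 -1.4408441 ]
```

```bash
python3 -m pendant '[0,0,0,0,1,0,0,0,0,1,0,0,0,0,1,0,0,0,0,1,0,0,0,0,1,0,0,0.5,0,1,0,0,1,0,1]'
python3 -m pendant '[0,0,0.5,0,1,0,0,1,0,1,-0.3,0,1,0,1,-0.6,0,1,0,1,-1,0,1,0,1,-1,0,1,0,1,-1,0,1,0,1]'
python3 - <<'E'
from h import *
s=state()
for c in('top','wrist'):
    p,d,K,T=grab(c); cv2.imwrite(f'pics/{c}4.png',p);P=cloud(d,K,T);z=P[...,2]; hsv=cv2.cvtColor(p,cv2.COLOR_BGR2HSV)
    R=(P[...,0]>.3)&(P[...,0]<.79)&(abs(P[...,1])<.45)
    for n,lo,hi,a in (('blk',.034,.045,150),('bar',.066,.08,150),('plate',.014,.026,800),('hub',.1,.13,20)):
        for mm,q in blobs((z>lo)&(z<hi)&R,P,lo,hi,a): print(c,n,len(q),rect(q[:,:2]),np.median(q[:,2]).round(4),np.median(hsv[mm],0),np.argwhere(mm).mean(0).round())
E
```

```text
time_s: 11.72
eef_pos: [0.5963, -0.0266, 0.139]
orientation: [3.139, -0.001, -1.856]
contact_force: [1.1, -0.2, -0.1]
finger_gap: 0.0855
gripper_force: 0.0
time_s: 12.6
eef_pos: [0.4979, -0.0268, 0.2394]
orientation: [-3.14, 0.0, -1.856]
contact_force: [0.5, -0.1, -0.1]
finger_gap: 0.0855
gripper_force: 0.0
12.6 tcp [ 0.4979 -0.0268  0.2394] rpy [-3.1401e+00  1.0000e-04 -1.8557e+00] F [ 0.5 -0.1 -0.1] gap 0.0855 gf 0.0
top blk 294 (array([478.6, 321.4]), array([40.3, 76.6]), np.float32(87.8)) 0.0387 [ 18.   31.  104.5] [213. 196.]
top blk 285 (array([ 416.1, -149.7]), array([39.7, 75.3]), np.float32(-55.1)) 0.0395 [ 16.  35. 112.] [232. 351.]
top blk 282 (array([ 431.7, -324. ]), array([37.4, 77.2]), np.float32(89.5)) 0.0398 [15. 39. 97.] [227. 407.]
top blk 282 (array([422. , 156.6]), array([40.5, 75.7]), np.float32(-82.6)) 0.0392 [ 17.   33.  102.5] [231. 250.]
top blk 304 (array([364.9, 282.6]), array([42.1, 75.3]), np.float32(-9.7)) 0.0395 [143.  79.  90.] [250. 208.]
top bar 232 (array([730.8, -66.4]), array([25.8, 92.5]), np.float32(-17.4)) 0.0721 [80.  8. 95.] [129. 323.]
top 
[... 1466 characters left out ...]
.] [382. 404.]
wrist bar 9270 (array([596.3, -27.3]), array([ 67.4, 369.3]), np.float32(-10.8)) 0.0727 [ 40.  10. 131.] [190. 226.]
wrist plate 11297 (array([ 584.2, -119.3]), array([ 84.8, 200. ]), np.float32(82.3)) 0.0198 [ 40.  10. 173.] [ 84. 217.]
wrist plate 6823 (array([613.4, 102.6]), array([ 84.3, 189.9]), np.float32(82.5)) 0.0197 [ 40.  10. 175.] [276. 262.]
wrist hub 415 (array([621.2, -35.1]), array([ 9. , 25.7]), np.float32(73.7)) 0.1138 [18. 45. 59.] [204. 188.]
wrist hub 381 (array([571.1, -19.4]), array([ 9.5, 26.1]), np.float32(73.6)) 0.1141 [23. 21. 84.] [205. 245.]
wrist hub 603 (array([596.2, -27.2]), array([22.6, 23.4]), np.float32(-1.9)) 0.1124 [23. 18. 88.] [204. 216.]
```

Keeper measured fully open at 162.6°, against 162.7° expected. The stud tops put the places at (618.1,139.4), (606.9,54.1), (585.7,-108.5) and (574.5,-193.8). First I hover over the block at (420,154).

```bash
cat > blk.py <<'E'
from h import *
PL={3:(618.1,139.4),2:(606.9,54.1),1:(585.7,-108.5),0:(574.5,-193.8)}
def look(lo=.034,hi=.046,amin=600,save=None):
    s=state(); e=s['eef_pos']*1000; yaw=np.degrees(s['orientation'][2])%360
    p,d,K,T=grab('wrist'); P=cloud(d,K,T); z=P[...,2]; hsv=cv2.cvtColor(p,cv2.COLOR_BGR2HSV)
    if save: cv2.imwrite(save,p)
    R=(P[...,0]>.3)&(P[...,0]<.79)&(abs(P[...,1])<.45)
    for mm,q in blobs((z>lo)&(z<hi)&R,P,lo,hi,amin):
        c,sz,a=rect(q[:,:2]); t=((a+180-yaw)+90)%180-90
        print(len(q),c,sz,a,np.median(q[:,2]).round(4),np.median(hsv[mm],0)[:2],'d',(c-e[:2]).round(1),'turn',round(float(t),1),'=',round(float(t)/45,3))
if __name__=='__main__':
    import sys; look(save=sys.argv[1] if len(sys.argv)>1 else None)
E
python3 -m pendant '[-0.3,0.5,0,0.2,1,-0.5,0.9,0,0.4,1,-0.78,0.9,-0.2,0.52,1,-0.78,0.9,-0.4,0.52,1]' 60
python3 -m pendant '[0,0.4,-0.2,0,1,0,0.9,-0.4,0,1,0,0.9,-0.6,0,1,0,0.9,-0.6,0,1,0,0.9,-0.6,0,1]'
python3 blk.py pics/w5.png
```

```text
time_s: 13.2
eef_pos: [0.4193, 0.0642, 0.1995]
orientation: [-3.14, -0.0, -1.445]
contact_force: [0.5, 0.4, -0.8]
finger_gap: 0.0854
gripper_force: 0.0
time_s: 13.82
eef_pos: [0.4201, 0.1532, 0.1398]
orientation: [-3.141, -0.0, -1.448]
contact_force: [-0.7, -0.4, -0.2]
finger_gap: 0.0854
gripper_force: 0.0
13.82 tcp [0.4201 0.1532 0.1398] rpy [-3.1408e+00 -1.0000e-04 -1.4476e+00] F [-0.7 -0.4 -0.2] gap 0.0854 gf 0.0
730 [608.7  72.5] [20.5 21.5] 67.2 0.0373 [26. 18.] d [188.6 -80.7] turn -29.9 = -0.663
624 [615.  121.8] [20.6 21.5] 72.1 0.0374 [30. 18.] d [194.9 -31.4] turn -25.0 = -0.555
4391 [420.1 154.2] [40.1 76.1] -82.7 0.04 [17. 35.] d [-0.  1.] turn 0.2 = 0.005
3218 [363.1 280.6] [41.4 76. ] -9.9 0.04 [142.  71.] d [-57.  127.4] turn 73.0 = 1.623
673 [668.3 314. ] [17.2 54.5] -21.0 0.04 [24. 44.] d [248.2 160.8] turn 61.9 = 1.377
2921 [476.8 319.9] [40.1 78.2] 87.4 0.0399 [15. 38.] d [ 56.7 166.7] turn -9.7 = -0.215
```

View pics/w5.png

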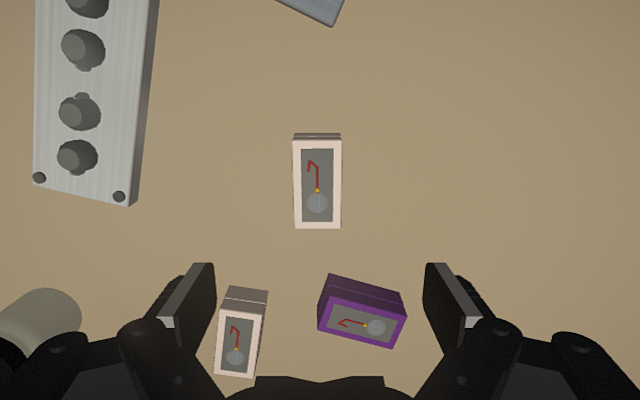

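The block sits at (180,317), centred between the open fingers; the purple one at (312,362) and the other white block at (335,240) are well clear. I go down and grip.

```bash
python3 -m pendant '[0,0.01,-0.5,0,1,0,0.01,-0.9,0,1,0,0.01,-0.9,0,1,0,0.01,-0.9,0,1]' 60
python3 -m pendant '[0,0,-0.4,0,1,0,0,-0.7,0,1,0,0,-0.83,0,1,0,0,-0.83,0,1,0,0,-0.83,0,1,0,0,-0.83,0,-1,0,0,-0.83,0,-1,0,0,-0.83,0,-1,0,0,-0.83,0,-1,0,0,-0.83,0,-1,0,0,-0.83,0,-1]' 60
python3 blk.py pics/w6.png
```

```text
time_s: 14.38
eef_pos: [0.421, 0.1543, 0.0513]
orientation: [-3.138, 0.0, -1.448]
contact_force: [0.2, 0.0, 1.0]
finger_gap: 0.0853
gripper_force: 0.0
time_s: 15.75
eef_pos: [0.4203, 0.1546, -0.0331]
orientation: [-3.14, 0.0, -1.447]
contact_force: [-0.1, 0.4, 5.4]
finger_gap: 0.0395
gripper_force: 61.4
15.75 tcp [ 0.4203  0.1546 -0.0331] rpy [-3.1397e+00  2.0000e-04 -1.4471e+00] F [-0.1  0.4  5.4] gap 0.0395 gf 61.4
20513 [419.2 149.5] [66.6 67.4] -82.9 0.04 [17. 30.] d [-1.1 -5.1] turn 0.0 = 0.0
```

```bash
python3 -m pendant '[0,0,0.3,0,-1,0,0,0.7,0,-1,0.2,-0.1,0.9,-0.1,-1,0.5,-0.3,0.9,-0.2,-1,0.9,-0.5,0.9,-0.32,-1,0.9,-0.5,0.9,-0.32,-1,0.9,-0.5,0.9,-0.32,-1]' 60
python3 -m pendant '[0.4,-0.2,0,0,-1,0.8,-0.4,0,0,-1,0.97,-0.5,0,0,-1,0.97,-0.5,0,0,-1,0.97,-0.5,0,0,-1,0.97,-0.5,0,0,-1]'
python3 - <<'E'
from h import *
s=state(); e=s['eef_pos']*1000; print('to place2', (np.array([607.,54.4])-e[:2]).round(1),'turn',262.5-np.degrees(s['orientation'][2])%360)
p,d,K,T=grab('wrist'); cv2.imwrite('pics/w7.png',p); P=cloud(d,K,T); h=cv2.cvtColor(p,cv2.COLOR_BGR2HSV)
z=P[...,2]; print(np.histogram(z[(z>.09)&(z<.15)],bins=12,range=(.09,.15)))
E
```

```text
time_s: 16.68
eef_pos: [0.5076, 0.1043, 0.0546]
orientation: [3.138, -0.0, -1.698]
contact_force: [-0.5, -0.5, -1.8]
finger_gap: 0.0393
gripper_force: 61.1
time_s: 17.42
eef_pos: [0.6051, 0.0553, 0.0561]
orientation: [3.141, 0.0, -1.697]
contact_force: [-0.2, 0.7, -1.2]
finger_gap: 0.0393
gripper_force: 61.2
17.43 tcp [0.6051 0.0553 0.0561] rpy [ 3.1407e+00  1.0000e-04 -1.6972e+00] F [-0.2  0.7 -1.2] gap 0.0393 gf 61.2
to place2 [ 1.9 -0.9] turn -0.2604527200944631
(array([  585,   670,   855,  1085,  7974,  2321,  1018, 17129,  2950,
         768,  1772,  3819]), array([0.09 , 0.095, 0.1  , 0.105, 0.11 , 0.115, 0.12 , 0.125, 0.13 ,
       0.135, 0.14 , 0.145, 0.15 ]))
```

View pics/w7.png

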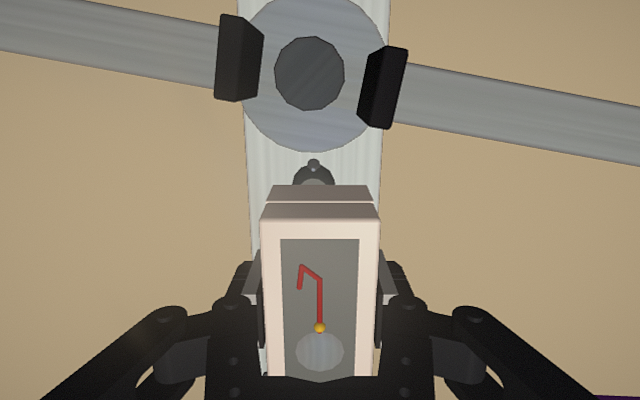

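The gripped block is upright and square in the jaws, its near top edge at row 222. I'll compute its in-hand offset from that edge.

```bash
cat > inhand.py <<'E'
from h import *
import sys
from blk import PL
def inhand(k,under=.033):
    s=state(); e=s['eef_pos']*1000; yaw=s['orientation'][2]
    p,d,K,T=grab('wrist'); P=cloud(d,K,T); zt=e[2]/1000+under+.04
    hsv=cv2.cvtColor(p,cv2.COLOR_BGR2HSV)
    m=(abs(P[...,2]-zt)<.006)&(p.min(-1)>110)
    n,l,st,_=cv2.connectedComponentsWithStats(m.astype(np.uint8)); i=1+np.argmax(st[1:,4]); q=P[l==i]*1000
    y=yaw-np.pi/2; a=np.array([np.cos(y),np.sin(y)]); b=np.array([-a[1],a[0]])   # a: jaw line, b: block length
    r=(q[:,:2]-e[:2]); cam=(T[:3,3]*1000)[:2]-e[:2]; sg=np.sign(cam@b)
    end=np.percentile(r@b*sg,99.5); xs=np.percentile(r@a,[1,99])
    off=b*sg*(end-38)+a*xs.mean()
    print('top z',np.median(q[:,2]).round(1),'n',len(q),'end',end.round(1),'width',xs.round(1),'block-tcp',off.round(1))
    print('shift to place',k,(np.array(PL[k])-e[:2]-off).round(1),'turn deg',((262.5-np.degrees(yaw))+90)%180-90)
inhand(int(sys.argv[1]))
E
python3 inhand.py 2
```

```text
17.48 tcp [0.6053 0.0552 0.0562] rpy [ 3.1411e+00  1.0000e-04 -1.6973e+00] F [ 0.2 -0.5 -1. ] gap 0.0395 gf 61.2
top z 129.2 n 14849 end 38.2 width [-18.4  20.3] block-tcp [-1.  -0.1]
shift to place 2 [ 2.6 -1. ] turn deg -0.2520992147356651
```

```bash
python3 -m pendant '[0.02,-0.01,0,0,-1,0.02,-0.01,-0.2,0,-1,0.02,-0.01,-0.4,0,-1,0.02,-0.01,-0.5,0,-1,0.02,-0.01,-0.53,0,-1,0.02,-0.01,-0.56,0,-1,0.02,-0.01,-0.56,0,-1,0.02,-0.01,-0.56,0,-1]' 80
```

```text
time_s: 18.52
eef_pos: [0.6089, 0.0534, 0.0009]
orientation: [-3.14, 0.0, -1.698]
contact_force: [-0.3, 0.4, -1.1]
finger_gap: 0.0389
gripper_force: 83.3
```

```bash
python3 -m pendant '[-0.01,0.01,0,0,-1,-0.01,0.01,-0.02,0,-1,-0.01,0.01,-0.05,0,-1,-0.01,0.01,-0.07,0,-1,-0.01,0.01,-0.1,0,-1,-0.01,0.01,-0.1,0,-1]' 80
python3 -m pendant '[0,0,-0.03,0,-1,0,0,-0.06,0,-1,0,0,-0.06,0,-1,0,0,-0.06,0,-1]' 80
```

```text
time_s: 19.27
eef_pos: [0.6081, 0.0543, -0.0102]
orientation: [-3.14, 0.0, -1.698]
contact_force: [2.9, -0.7, -0.7]
finger_gap: 0.039
gripper_force: 83.7
time_s: 19.77
eef_pos: [0.6076, 0.0544, -0.013]
orientation: [-3.14, 0.0, -1.698]
contact_force: [-4.4, 0.6, 13.6]
finger_gap: 0.0392
gripper_force: 85.2
```

```bash
python3 -m pendant '[0,0,-0.03,0,-1,0,0,-0.03,0,-1,0,0,0,0,1,0,0,0,0,1,0,0,0,0,1,0,0,0,0,1,0,0,0,0,1,0,0,0.4,0,1,0,0,0.8,0,1,0,0,1,0,1]' 60
python3 -m pendant '[-0.2,0.3,0.4,0.05,1,-0.4,0.6,0.4,0.1,1,-0.6,0.9,0.4,0.12,1,-0.6,0.9,0.4,0.12,1]'
python3 - <<'E'
from blk import *
look(.05,.064,300); look()
E
```

```text
time_s: 21.02
eef_pos: [0.6089, 0.0543, 0.0871]
orientation: [-3.137, 0.0, -1.698]
contact_force: [-0.5, 0.1, 0.6]
finger_gap: 0.0853
gripper_force: 0.0
time_s: 21.52
eef_pos: [0.5461, 0.1463, 0.1244]
orientation: [3.141, 0.0, -1.601]
contact_force: [-0.7, -0.0, -0.4]
finger_gap: 0.0854
gripper_force: 0.0
21.52 tcp [0.5461 0.1463 0.1244] rpy [ 3.1415e+00  4.0000e-04 -1.6008e+00] F [-0.7 -0.  -0.4] gap 0.0854 gf 0.0
7979 [606.2  54.6] [40.6 76.2] 83.2 0.06 [16. 34.] d [ 60.1 -91.7] turn -5.1 = -0.113
21.57 tcp [0.547  0.145  0.1242] rpy [-3.1412e+00 -4.0000e-04 -1.6023e+00] F [-0.4 -1.   0.2] gap 0.0857 gf 0.0
617 [616.3 121.8] [21.4 21.7] -50.9 0.0375 [25. 16.] d [ 69.3 -23.2] turn 40.9 = 0.909
1912 [362.  273.8] [29.1 76.8] -12.2 0.04 [141.  143.5] d [-185.   128.8] turn 79.6 = 1.769
2533 [477.1 316.3] [39.8 71.4] 87.3 0.04 [16. 37.] d [-69.9 171.3] turn -0.9 = -0.02
```

Block 1 is home, with its top at 60 mm. Next is the block at (477,320).

```bash
python3 -m pendant '[-0.2,0.4,0,0,1,-0.4,0.8,0,0,1,-0.5,0.9,0,0,1,-0.5,0.9,0,0,1]' 60
python3 -m pendant '[-0.1,0.4,0,0,1,-0.2,0.84,0,0,1,-0.2,0.84,0,0,1,-0.2,0.84,0,0,1]'
python3 blk.py
```

```text
time_s: 22.12
eef_pos: [0.4975, 0.2339, 0.1239]
orientation: [-3.141, -0.001, -1.604]
contact_force: [-0.1, -1.1, 0.2]
finger_gap: 0.0858
gripper_force: 0.0
time_s: 22.62
eef_pos: [0.4783, 0.3169, 0.1239]
orientation: [-3.141, -0.001, -1.606]
contact_force: [0.3, -0.1, -0.5]
finger_gap: 0.0853
gripper_force: 0.0
22.62 tcp [0.4783 0.3169 0.1239] rpy [-3.1413e+00 -1.2000e-03 -1.6056e+00] F [ 0.3 -0.1 -0.5] gap 0.0853 gf 0.0
5655 [362.9 281. ] [40.2 77. ] -10.1 0.0401 [107.  57.] d [-115.4  -35.9] turn 81.9 = 1.82
4842 [477.  319.7] [40.  75.9] 87.3 0.04 [17. 35.] d [-1.3  2.8] turn -0.7 = -0.016
789 [659.3 329.9] [27.5 62.6] -68.9 0.0402 [23. 46.] d [181.  13.] turn 23.1 = 0.513
```

```bash
python3 -m pendant '[-0.01,0.02,-0.4,-0.02,1,-0.01,0.02,-0.8,-0.02,1,-0.01,0.02,-0.8,-0.02,1]' 60
python3 -m pendant '[0,0,-0.4,0,1,0,0,-0.7,0,1,0,0,-0.77,0,1,0,0,-0.77,0,1,0,0,-0.77,0,-1,0,0,-0.77,0,-1,0,0,-0.77,0,-1,0,0,-0.77,0,-1,0,0,-0.77,0,-1,0,0,-0.77,0,-1]' 60
python3 -m pendant '[0,0,0.3,0,-1,0,0,0.7,0,-1,0.2,-0.2,0.9,0,-1,0.5,-0.5,0.9,-0.05,-1,0.7,-0.9,0.9,-0.1,-1,0.7,-0.9,0.9,-0.1,-1,0.7,-0.9,0.9,-0.1,-1]' 60
python3 -m pendant '[0.3,-0.4,0,0,-1,0.7,-0.85,0,0,-1,0.7,-0.85,0,0,-1,0.7,-0.85,0,0,-1,0.7,-0.85,0,0,-1]'
python3 inhand.py 3
```

```text
time_s: 23.05
eef_pos: [0.4735, 0.317, 0.0399]
orientation: [3.134, -0.005, -1.622]
contact_force: [0.8, -0.3, -0.4]
finger_gap: 0.0854
gripper_force: 0.0
time_s: 24.3
eef_pos: [0.4776, 0.321, -0.0313]
orientation: [-3.139, 0.001, -1.62]
contact_force: [0.2, 0.2, 5.3]
finger_gap: 0.0394
gripper_force: 61.7
time_s: 25.18
eef_pos: [0.5454, 0.2303, 0.0561]
orientation: [3.139, -0.0, -1.699]
contact_force: [0.1, 0.3, -1.3]
finger_gap: 0.0389
gripper_force: 61.1
time_s: 25.8
eef_pos: [0.6151, 0.1471, 0.0569]
orientation: [3.141, 0.0, -1.696]
contact_force: [-0.6, -0.1, -1.1]
finger_gap: 0.039
gripper_force: 61.2
25.8 tcp [0.6151 0.1471 0.0569] rpy [ 3.1405e+00  2.0000e-04 -1.6960e+00] F [-0.6 -0.1 -1.1] gap 0.039 gf 61.2
top z 128.0 n 7766 end 38.9 width [-18.5  20.4] block-tcp [-1.1 -0.8]
shift to place 3 [ 4.  -6.9] turn deg -0.32374963181541716
```

```bash
python3 -m pendant '[0.035,-0.07,0,0,-1,0.035,-0.07,-0.2,0,-1,0.035,-0.07,-0.4,0,-1,0.035,-0.07,-0.47,0,-1,0.035,-0.07,-0.5,0,-1,0.035,-0.07,-0.5,0,-1,0.035,-0.07,-0.5,0,-1,0.035,-0.07,-0.5,0,-1]' 80
python3 inhand.py 3
```

```text
time_s: 26.85
eef_pos: [0.6204, 0.1384, 0.0079]
orientation: [-3.14, 0.0, -1.698]
contact_force: [-0.4, -0.6, 0.1]
finger_gap: 0.039
gripper_force: 83.8
26.85 tcp [0.6204 0.1384 0.0079] rpy [-3.1403e+00  3.0000e-04 -1.6984e+00] F [-0.4 -0.6  0.1] gap 0.039 gf 83.8
top z 78.9 n 7755 end 38.9 width [-18.4  20.6] block-tcp [-1.2 -0.7]
shift to place 3 [-1.1  1.7] turn deg -0.18956904886692882
```

```bash
python3 -m pendant '[-0.01,0.016,0,0,-1,-0.01,0.016,0,0,-1,-0.01,0.016,-0.05,0,-1,-0.01,0.016,-0.1,0,-1,-0.01,0.016,-0.14,0,-1,-0.01,0.016,-0.16,0,-1,-0.01,0.016,-0.16,0,-1]' 80
python3 -m pendant '[0,0,-0.03,0,-1,0,0,-0.06,0,-1,0,0,-0.08,0,-1,0,0,-0.08,0,-1]' 80
```

```text
time_s: 27.78
eef_pos: [0.6193, 0.14, -0.0089]
orientation: [-3.141, 0.0, -1.698]
contact_force: [1.6, 0.2, -1.1]
finger_gap: 0.0391
gripper_force: 84.2
time_s: 28.28
eef_pos: [0.6193, 0.1401, -0.0113]
orientation: [-3.139, 0.0, -1.698]
contact_force: [-7.2, -1.2, 20.4]
finger_gap: 0.0389
gripper_force: 86.7
```

```bash
python3 -m pendant '[0,0,0.05,0,1,0,0,0.05,0,1,0,0,0.05,0,1,0,0,0.05,0,1,0,0,0.05,0,1,0,0,0.5,0,1,0,0,1,0,1,0,0,1,0,1]' 60
python3 -m pendant '[-0.2,-0.2,0.4,0,1,-0.4,-0.5,0.4,0.2,1,-0.7,-0.98,0.4,0.4,1,-0.7,-0.98,0.4,0.4,1]'
python3 - <<'E'
from blk import *
look(.05,.064,300)
E
python3 -m pendant '[-0.3,-0.4,0,0.2,1,-0.7,-0.98,0,0.4,1,-0.7,-0.98,0,0.54,1,-0.7,-0.98,0,0.54,1]'
python3 -m pendant '[-0.3,-0.4,0,0,1,-0.6,-0.9,0,0,1,-0.6,-0.94,0,0,1,-0.6,-0.94,0,0,1]'
python3 blk.py
```

```text
time_s: 29.28
eef_pos: [0.6231, 0.1405, 0.0896]
orientation: [-3.13, 0.003, -1.698]
contact_force: [0.1, -0.5, 0.9]
finger_gap: 0.0854
gripper_force: 0.0
time_s: 29.78
eef_pos: [0.546, 0.0396, 0.1215]
orientation: [3.138, 0.0, -1.388]
contact_force: [0.3, 0.3, -0.7]
finger_gap: 0.0858
gripper_force: 0.0
29.77 tcp [0.546  0.0396 0.1215] rpy [ 3.1376e+00  1.0000e-04 -1.3880e+00] F [ 0.3  0.3 -0.7] gap 0.0858 gf 0.0
5818 [606.3  54.3] [40.1 76.4] 82.7 0.06 [16. 34.] d [60.3 14.7] turn -17.8 = -0.395
1970 [617.6 139.3] [40.  77.5] 82.7 0.0597 [15. 38.] d [71.6 99.7] turn -17.8 = -0.395
time_s: 30.32
eef_pos: [0.4793, -0.056, 0.123]
orientation: [-3.141, 0.0, -0.963]
contact_force: [-0.4, 0.1, -0.3]
finger_gap: 0.0857
gripper_force: 0.0
time_s: 30.82
eef_pos: [0.4199, -0.1495, 0.1232]
orientation: [-3.14, 0.0, -0.961]
contact_force: [-0.3, 1.3, -0.6]
finger_gap: 0.0852
gripper_force: 0.0
30.82 tcp [ 0.4199 -0.1495  0.1232] rpy [-3.1405e+00  1.0000e-04 -9.6110e-01] F [-0.3  1.3 -0.6] gap 0.0852 gf 0.0
1356 [ 425.  -292.3] [21.  45.8] 33.9 0.0398 [14. 40.] d [   5.1 -142.8] turn 89.0 = 1.977
846 [ 576.4 -176.4] [21.4 21.5] 40.7 0.0374 [30. 15.] d [156.5 -26.9] turn -84.2 = -1.872
753 [ 582.9 -127. ] [20.8 22. ] -54.5 0.0374 [30. 15.] d [163.   22.5] turn 0.6 = 0.013
692 [587.  -91.3] [20.4 21.8] -71.5 0.0373 [30. 16.] d [167.1  58.2] turn -16.4 = -0.365
4906 [ 415.1 -152.9] [40.  75.6] -55.0 0.0401 [16. 36.] d [-4.8 -3.4] turn 0.1 = 0.001
```

```bash
sed -i 's/585.7,-108.5/585.3,-108.9/; s/574.5,-193.8/574.2,-194.2/' blk.py
python3 -m pendant '[-0.045,-0.03,-0.2,0,1,-0.045,-0.03,-0.6,0,1,-0.045,-0.03,-0.8,0,1,-0.045,-0.03,-0.8,0,1]' 60
python3 -m pendant '[0,0,-0.4,0,1,0,0,-0.7,0,1,0,0,-0.76,0,1,0,0,-0.76,0,1,0,0,-0.76,0,-1,0,0,-0.76,0,-1,0,0,-0.76,0,-1,0,0,-0.76,0,-1,0,0,-0.76,0,-1,0,0,-0.76,0,-1]' 60
python3 -m pendant '[0,0,0.3,0,-1,0,0,0.7,0,-1,0.2,0.05,0.9,-0.2,-1,0.5,0.1,0.9,-0.4,-1,0.9,0.2,0.9,-0.6,-1,0.9,0.2,0.9,-0.8,-1,0.9,0.2,0.9,-0.95,-1,0.9,0.2,0.9,-0.95,-1,0.9,0.2,0.9,-0.95,-1]' 60
python3 -m pendant '[0.4,0.1,0,0,-1,0.8,0.24,0,0,-1,0.8,0.24,0,0,-1,0.8,0.24,0,0,-1,0.8,0.24,0,0,-1]'
python3 inhand.py 1
```

```text
time_s: 31.38
eef_pos: [0.4134, -0.1506, 0.0411]
orientation: [3.14, 0.004, -0.958]
contact_force: [-0.1, -0.1, -0.7]
finger_gap: 0.0853
gripper_force: 0.0
time_s: 32.62
eef_pos: [0.4156, -0.1537, -0.0315]
orientation: [-3.14, -0.003, -0.96]
contact_force: [-0.4, 0.2, 6.0]
finger_gap: 0.0393
gripper_force: 61.7
time_s: 33.75
eef_pos: [0.5038, -0.1329, 0.0566]
orientation: [3.141, 0.0, -1.705]
contact_force: [-0.1, 0.9, 0.2]
finger_gap: 0.0392
gripper_force: 61.1
time_s: 34.38
eef_pos: [0.5834, -0.1094, 0.0573]
orientation: [3.141, -0.0, -1.707]
contact_force: [0.3, -0.2, -0.7]
finger_gap: 0.0392
gripper_force: 61.2
34.38 tcp [ 0.5834 -0.1094  0.0573] rpy [ 3.1411e+00 -2.0000e-04 -1.7067e+00] F [ 0.3 -0.2 -0.7] gap 0.0392 gf 61.2
top z 128.4 n 7663 end 38.1 width [-18.5  20.5] block-tcp [-1.  0.]
shift to place 1 [2.9 0.5] turn deg 0.2861817903010433
```

```bash
python3 -m pendant '[0.015,0.005,0,0,-1,0.015,0.005,-0.2,0,-1,0.015,0.005,-0.4,0,-1,0.015,0.005,-0.47,0,-1,0.015,0.005,-0.5,0,-1,0.015,0.005,-0.5,0,-1,0.015,0.005,-0.5,0,-1,0.015,0.005,-0.5,0,-1]' 80
python3 inhand.py 1
```

```text
time_s: 35.42
eef_pos: [0.5864, -0.1087, 0.0079]
orientation: [-3.14, -0.0, -1.706]
contact_force: [-0.3, 0.1, -0.9]
finger_gap: 0.0386
gripper_force: 83.7
35.42 tcp [ 0.5864 -0.1087  0.0079] rpy [-3.1403e+00 -2.0000e-04 -1.7062e+00] F [-0.3  0.1 -0.9] gap 0.0386 gf 83.7
top z 79.0 n 7654 end 38.2 width [-18.4  20.6] block-tcp [-1.1 -0. ]
shift to place 1 [ 0.  -0.2] turn deg 0.26073330690917373
```

```bash
python3 -m pendant '[0,0,0,0,-1,0,0,-0.05,0,-1,0,0,-0.1,0,-1,0,0,-0.14,0,-1,0,0,-0.16,0,-1,0,0,-0.16,0,-1]' 80
python3 -m pendant '[0,0,-0.03,0,-1,0,0,-0.06,0,-1,0,0,-0.08,0,-1,0,0,-0.08,0,-1]' 80
```

```text
time_s: 36.22
eef_pos: [0.5863, -0.1085, -0.009]
orientation: [-3.141, 0.0, -1.706]
contact_force: [1.6, 0.0, -0.2]
finger_gap: 0.0388
gripper_force: 84.3
time_s: 36.72
eef_pos: [0.5862, -0.1086, -0.0114]
orientation: [-3.14, -0.001, -1.706]
contact_force: [-7.8, 4.0, 21.9]
finger_gap: 0.0391
gripper_force: 86.8
```

```bash
python3 -m pendant '[0,0,0.05,0,1,0,0,0.05,0,1,0,0,0.05,0,1,0,0,0.05,0,1,0,0,0.05,0,1,0,0,0.5,0,1,0,0,1,0,1,0,0,1,0,1]' 60
python3 -m pendant '[-0.2,-0.2,0.4,0,1,-0.4,-0.5,0.4,0.1,1,-0.7,-0.98,0.4,0.16,1,-0.7,-0.98,0.4,0.16,1]'
python3 - <<'E'
from blk import *
look(.05,.064,300)
E
python3 -m pendant '[-0.3,-0.4,0,0,1,-0.6,-0.8,0,0,1,-0.8,-1,0,0,1,-0.8,-1,0,0,1,-0.8,-1,0,0,1]'
python3 blk.py pics/w8.png
```

```text
time_s: 37.72
eef_pos: [0.5899, -0.1098, 0.0892]
orientation: [-3.131, -0.002, -1.706]
contact_force: [-0.3, 0.1, 0.6]
finger_gap: 0.085
gripper_force: 0.0
time_s: 38.22
eef_pos: [0.5138, -0.2092, 0.1223]
orientation: [3.14, -0.0, -1.586]
contact_force: [0.2, 1.2, -0.4]
finger_gap: 0.0856
gripper_force: 0.0
38.23 tcp [ 0.5138 -0.2092  0.1223] rpy [ 3.1400e+00 -4.0000e-04 -1.5858e+00] F [ 0.2  1.2 -0.4] gap 0.0856 gf 0.0
3942 [ 584.5 -108.5] [40.1 77.2] 81.9 0.0599 [16. 34.] d [ 70.7 100.7] turn -7.2 = -0.161
time_s: 38.9
eef_pos: [0.4366, -0.3053, 0.1227]
orientation: [-3.141, 0.001, -1.579]
contact_force: [0.6, 0.3, -0.6]
finger_gap: 0.0856
gripper_force: 0.0
38.9 tcp [ 0.4366 -0.3053  0.1227] rpy [-3.1415e+00  1.2000e-03 -1.5794e+00] F [ 0.6  0.3 -0.6] gap 0.0856 gf 0.0
1894 [ 620.5 -385.7] [  3.2 105.8] -89.6 0.0401 [17. 32.] d [183.9 -80.4] turn 0.9 = 0.02
5267 [ 431.2 -326.3] [40.  75.9] -89.6 0.04 [17. 34.] d [ -5.4 -21. ] turn 0.9 = 0.02
```

```bash
python3 -m pendant '[-0.05,-0.2,0,0.02,1,-0.05,-0.2,-0.3,0.02,1,-0.05,-0.2,-0.7,0.02,1,-0.05,-0.2,-0.8,0.02,1,-0.05,-0.2,-0.8,0.02,1,-0.05,-0.2,-0.8,0.02,1]' 60
python3 -m pendant '[0,0,-0.4,0,1,0,0,-0.7,0,1,0,0,-0.76,0,1,0,0,-0.76,0,1,0,0,-0.76,0,-1,0,0,-0.76,0,-1,0,0,-0.76,0,-1,0,0,-0.76,0,-1,0,0,-0.76,0,-1,0,0,-0.76,0,-1]' 60
python3 -m pendant '[0,0,0.3,0,-1,0,0,0.7,0,-1,0.2,0.2,0.9,-0.05,-1,0.5,0.5,0.9,-0.1,-1,0.8,0.8,0.9,-0.18,-1,0.8,0.8,0.9,-0.18,-1,0.8,0.8,0.9,-0.18,-1]' 60
python3 -m pendant '[0.3,0.2,0,0,-1,0.63,0.5,0,0,-1,0.63,0.52,0,0,-1,0.63,0.52,0,0,-1,0.63,0.52,0,0,-1]'
python3 inhand.py 0
```

```text
time_s: 39.7
eef_pos: [0.4322, -0.3272, 0.0451]
orientation: [-3.139, -0.002, -1.564]
contact_force: [-0.3, 0.1, 1.2]
finger_gap: 0.0853
gripper_force: 0.0
time_s: 40.95
eef_pos: [0.4319, -0.3275, -0.0314]
orientation: [-3.139, -0.002, -1.565]
contact_force: [-0.0, -1.2, 6.5]
finger_gap: 0.0393
gripper_force: 61.7
time_s: 41.82
eef_pos: [0.5099, -0.2463, 0.0561]
orientation: [3.139, 0.0, -1.706]
contact_force: [0.1, -0.6, -1.7]
finger_gap: 0.039
gripper_force: 61.1
time_s: 42.45
eef_pos: [0.5727, -0.1957, 0.0569]
orientation: [3.141, -0.0, -1.708]
contact_force: [0.4, -0.3, -1.6]
finger_gap: 0.0392
gripper_force: 61.1
42.45 tcp [ 0.5727 -0.1957  0.0569] rpy [ 3.1407e+00 -3.0000e-04 -1.7080e+00] F [ 0.4 -0.3 -1.6] gap 0.0392 gf 61.1
top z 128.1 n 7527 end 37.0 width [-18.6  20.4] block-tcp [-0.8  1.1]
shift to place 0 [2.3 0.3] turn deg 0.36320143066762967
```

```bash
python3 -m pendant '[0.01,0.003,0,0.01,-1,0.01,0.003,-0.2,0.01,-1,0.01,0.003,-0.4,0.01,-1,0.01,0.003,-0.47,0.01,-1,0.01,0.003,-0.5,0.01,-1,0.01,0.003,-0.5,0.01,-1,0.01,0.003,-0.5,0.01,-1,0.01,0.003,-0.5,0.01,-1]' 80
python3 inhand.py 0
```

```text
time_s: 43.5
eef_pos: [0.5753, -0.1945, 0.0079]
orientation: [-3.14, -0.0, -1.698]
contact_force: [-0.5, -0.1, -0.7]
finger_gap: 0.039
gripper_force: 83.8
43.5 tcp [ 0.5753 -0.1945  0.0079] rpy [-3.1403e+00 -4.0000e-04 -1.6984e+00] F [-0.5 -0.1 -0.7] gap 0.039 gf 83.8
top z 78.9 n 7529 end 37.0 width [-18.4  20.6] block-tcp [-1.   1.1]
shift to place 0 [-0.2 -0.9] turn deg -0.19106956970017563
```

```bash
python3 -m pendant '[0,-0.01,0,0,-1,0,-0.01,-0.05,0,-1,0,-0.01,-0.1,0,-1,0,-0.01,-0.14,0,-1,0,-0.01,-0.16,0,-1,0,-0.01,-0.16,0,-1]' 80
python3 -m pendant '[0,0,-0.03,0,-1,0,0,-0.06,0,-1,0,0,-0.08,0,-1,0,0,-0.08,0,-1]' 80
```

```text
time_s: 44.3
eef_pos: [0.5752, -0.1951, -0.0091]
orientation: [-3.141, 0.0, -1.698]
contact_force: [1.6, 0.4, 0.2]
finger_gap: 0.0389
gripper_force: 84.2
time_s: 44.8
eef_pos: [0.5752, -0.1953, -0.0114]
orientation: [-3.14, -0.001, -1.698]
contact_force: [-8.1, 5.0, 21.4]
finger_gap: 0.0389
gripper_force: 86.8
```

```bash
python3 -m pendant '[0,0,0.05,0,1,0,0,0.05,0,1,0,0,0.05,0,1,0,0,0.05,0,1,0,0,0.05,0,1,0,0,0.5,0,1,0,0,1,0,1,0,0,1,0,1]' 60
python3 -m pendant '[0,0.2,0.4,-0.05,1,0,0.5,0.8,-0.1,1,0.1,0.84,0.8,-0.22,1,0.1,0.84,0.8,-0.22,1]'
python3 -m pendant '[0.05,0.4,0,0,1,0.1,0.84,0,0,1,0.1,0.84,0,0,1,0.1,0.84,0,0,1,0.1,0.84,0,0,1]'
python3 - <<'E'
from h import *
s=state(); e=s['eef_pos']*1000
for c in('wrist','top'):
    p,d,K,T=grab(c);P=cloud(d,K,T);z=P[...,2]; cv2.imwrite(f'pics/{c}9.png',p)
    R=(P[...,0]>.3)&(P[...,0]<.79)&(abs(P[...,1])<.45)
    for n,lo,hi,a in (('low',.03,.048,150),('seated',.05,.065,100),('bar',.066,.08,150),('hub',.1,.13,60)):
        for mm,q in blobs((z>lo)&(z<hi)&R,P,lo,hi,a): print(c,n,len(q),rect(q[:,:2]),np.percentile(q[:,2],[5,50,95]).round(4))
E
```

```text
time_s: 45.8
eef_pos: [0.5787, -0.1971, 0.0893]
orientation: [-3.131, -0.003, -1.698]
contact_force: [-0.3, -1.0, -0.5]
finger_gap: 0.0854
gripper_force: 0.0
time_s: 46.3
eef_pos: [0.5853, -0.1092, 0.1631]
orientation: [-3.141, 0.0, -1.868]
contact_force: [0.6, -0.5, -0.4]
finger_gap: 0.0856
gripper_force: 0.0
time_s: 46.92
eef_pos: [0.5945, -0.0287, 0.1625]
orientation: [3.141, -0.001, -1.873]
contact_force: [-0.6, -0.4, -0.8]
finger_gap: 0.0855
gripper_force: 0.0
46.92 tcp [ 0.5945 -0.0287  0.1625] rpy [ 3.1409e+00 -7.0000e-04 -1.8728e+00] F [-0.6 -0.4 -0.8] gap 0.0855 gf 0.0
wrist low 219 (array([ 578.9, -155.7]), array([ 0.8, 39.8]), np.float32(-7.0)) [0.0308 0.0393 0.047 ]
wrist low 402 (array([334.5, 275.4]), array([21.4, 40.9]), np.float32(-64.3)) [0.0307 0.0394 0.0412]
wrist seated 981 (array([ 578.3, -161.7]), array([13.2, 40.3]), np.float32(-8.3)) [0.0539 0.0598 0.0613]
wrist seated 5555 (array([ 585. , -108.1]), array([40. , 76.1]), np.float32(82.2)) [0.0588 0.0601 0.0616]
wrist seated 3545 (array([606.4,  54.3]), array([40.1, 77. ]), np.float32(82.7)) [0.058  0.06   0.061
[... 217 characters left out ...]
 hub 575 (array([571.5, -19.2]), array([ 9.2, 26.4]), np.float32(72.9)) [0.1034 0.1145 0.1157]
wrist hub 584 (array([622.1, -34.9]), array([ 9.3, 26.4]), np.float32(73.2)) [0.1029 0.1144 0.1157]
wrist hub 997 (array([596.6, -27.3]), array([22.8, 23.1]), np.float32(26.7)) [0.1037 0.1125 0.1138]
top low 339 (array([365.1, 282.9]), array([41.7, 76.2]), np.float32(-11.7)) [0.0322 0.0386 0.0438]
top seated 310 (array([619.6, 142. ]), array([41. , 76.9]), np.float32(82.7)) [0.0539 0.0592 0.0638]
top seated 313 (array([ 585.9, -105.9]), array([41. , 75.6]), np.float32(81.9)) [0.0533 0.0592 0.0639]
top seated 310 (array([ 575. , -191.2]), array([41.5, 75.9]), np.float32(83.9)) [0.053  0.0592 0.0639]
```

All four blocks are home, each with its top at 60 mm, and the bar is still open. Now I squeeze the tabs again and turn the keeper back.

```bash
python3 -m pendant '[0.02,0.015,0,0,1,0.02,0.015,-0.3,0,1,0.02,0.015,-0.6,0,1,0.02,0.015,-0.6,0,1,0.02,0.015,-0.6,0,1]' 40
python3 -m pendant '[0,0,-0.3,0,1,0,0,-0.6,0,1,0,0,-0.6,0,1,0,0,-0.6,0,1,0,0,-0.6,0,1]'
python3 -m pendant '[0,0,0,0,-1,0,0,0,0,-1,0,0,0,0,-1,0,0,0,0,-1,0,0,0,0,-1,0,0,0,0,-1,0,0,0,0,-1]' 40
```

```text
time_s: 47.65
eef_pos: [0.5973, -0.0259, 0.1042]
orientation: [-3.14, 0.0, -1.871]
contact_force: [0.6, 0.4, 0.8]
finger_gap: 0.0855
gripper_force: 0.0
time_s: 48.28
eef_pos: [0.5987, -0.026, 0.0457]
orientation: [-3.137, 0.001, -1.871]
contact_force: [0.5, 0.0, -0.1]
finger_gap: 0.0854
gripper_force: 0.0
time_s: 49.15
eef_pos: [0.5983, -0.026, 0.0466]
orientation: [-3.137, 0.0, -1.871]
contact_force: [-1.7, -0.0, 10.3]
finger_gap: 0.0428
gripper_force: 44.0
```

```bash
python3 -m pendant '[0,0,0,-0.1,-1,0,0,0,-0.25,-1,0,0,0,-0.4,-1,0,0,0,-0.55,-1,0,0,0,-0.7,-1,0,0,0,-0.9,-1,0,0,0,-0.9,-1]' 40
python3 -m pendant '[0,0,0,-0.15,-1,0,0,0,-0.3,-1,0,0,0,-0.45,-1,0,0,0,-0.6,-1,0,0,0,-0.75,-1,0,0,0,-0.9,-1,0,0,0,-0.9,-1,0,0,0,-0.91,-1,0,0,0,-0.91,-1]' 40
python3 -m pendant '[0,0,0,0,1,0,0,0,0,1,0,0,0,0,1,0,0,0,0,1,0,0,0,0,1,0,0,0.5,0,1,0,0,1,0,1]'
python3 -m pendant '[0,0,0.5,0,1,0,0,1,0,1,-0.3,0,1,0,1,-0.6,0,1,0,1,-1,0,1,0,1,-1,0,1,0,1,-1,0,1,0,1]'
python3 - <<'E'
from h import *
s=state()
for c in('wrist','top'):
    p,d,K,T=grab(c);P=cloud(d,K,T);z=P[...,2]; cv2.imwrite(f'pics/{c}10.png',p)
    R=(P[...,0]>.3)&(P[...,0]<.79)&(abs(P[...,1])<.45)
    for n,lo,hi,a in (('plate',.014,.026,800),('seated',.05,.064,100),('bar',.067,.08,150),('hub',.1,.13,30),('misc',.035,.09,250)):
        for mm,q in blobs((z>lo)&(z<hi)&R,P,lo,hi,a): print(c,n,len(q),rect(q[:,:2]),np.percentile(q[:,2],[5,50,95]).round(4))
E
```

```text
time_s: 50.02
eef_pos: [0.5978, -0.0256, 0.0465]
orientation: [-3.14, 0.003, -2.579]
contact_force: [-3.2, 1.1, 9.1]
finger_gap: 0.0431
gripper_force: 44.2
time_s: 51.15
eef_pos: [0.5976, -0.025, 0.0466]
orientation: [3.141, 0.003, 2.993]
contact_force: [-3.5, 1.9, 11.2]
finger_gap: 0.0428
gripper_force: 44.3
time_s: 52.02
eef_pos: [0.5958, -0.0257, 0.1431]
orientation: [-3.142, -0.003, 2.99]
contact_force: [0.9, 0.5, 0.3]
finger_gap: 0.0853
gripper_force: 0.0
time_s: 52.9
eef_pos: [0.4974, -0.0259, 0.2434]
orientation: [3.142, 0.002, 2.99]
contact_force: [0.7, 0.7, -0.1]
finger_gap: 0.0855
gripper_force: 0.0
52.9 tcp [ 0.4974 -0.0259  0.2434] rpy [3.1416e+00 1.6000e-03 2.9902e+00] F [ 0.7  0.7 -0.1] gap 0.0855 gf 0.0
wrist plate 8368 (array([579.8, -24.7]), array([ 50.2, 450.1]), np.float32(82.5)) [0.0177 0.0198 0.0222]
wrist seated 829 (array([591.8,  56.2]), array([14.2, 76.1]), np.float32(85.5)) [0.0515 0.0593 0.0609]
wrist seated 1149 (array([617.1, 140. ]), array([39.8, 77.1]), np.float32(82.0)) [0.0523 0.0594 0.0609]
wrist seated 831 (array([ 570.4, -105.7]), array([12.1, 75.9
[... 1181 characters left out ...]
op seated 150 (array([ 575.3, -190.9]), array([41.1, 75.6]), np.float32(83.0)) [0.0531 0.0588 0.0633]
top bar 229 (array([617., 116.]), array([27.4, 88.7]), np.float32(81.4)) [0.0683 0.0726 0.0773]
top bar 321 (array([ 583.1, -146.4]), array([ 29.5, 124.7]), np.float32(82.4)) [0.068  0.0721 0.0773]
top misc 387 (array([677.5, 335.6]), array([59.2, 59.4]), np.float32(6.6)) [0.0458 0.0817 0.0878]
top misc 474 (array([616.7, 126.2]), array([ 42.3, 108.7]), np.float32(82.5)) [0.0485 0.0661 0.0765]
top misc 656 (array([ 579.4, -155.8]), array([ 42.6, 146.4]), np.float32(82.7)) [0.0498 0.067  0.0767]
top misc 294 (array([364.7, 282.6]), array([41.5, 75.6]), np.float32(-9.9)) [0.0357 0.0402 0.0456]
```

View pics/wrist10.png

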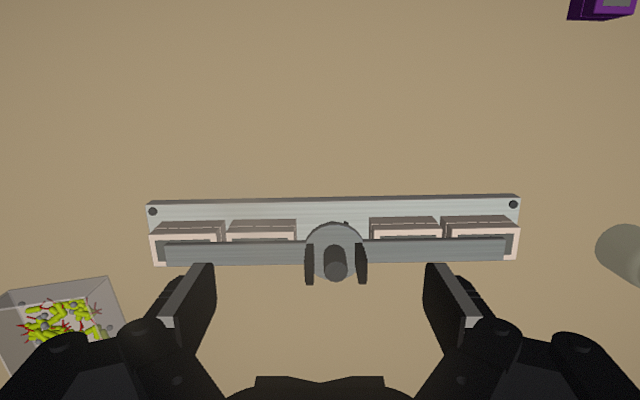

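View pics/top10.png

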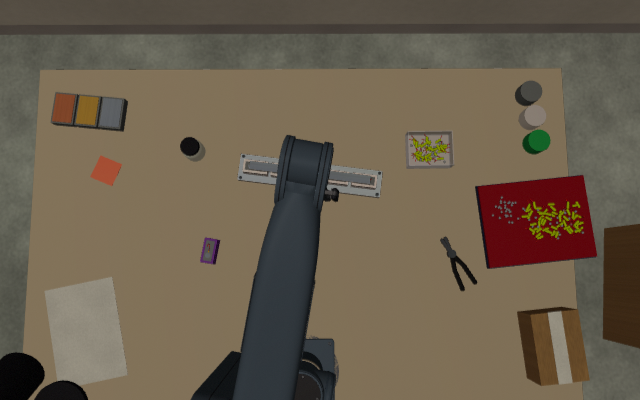

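Wrist view: the bar lies straight over the four blocks (rows 240–262), with both tabs standing out at (265,310) and (265,360). The tab line is at 82.3°, against 82.4° at the start, and the tabs are 53 mm apart as before. In the top view the lure box, jar and pliers are where they were.

```bash
python3 -c "
from workcell import arm
print(arm.sign_off())"
```

```text
the job is handed in; nothing more can be done
None
```

The job is done and handed in: all four blocks are pressed fully home, the keeper is closed over them with both tabs sprung out, and the lure box, bead jar and pliers were not moved.

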